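# Hang the electric screwdriver on its spring balancer

## Robot

A 6-joint arm with a two-finger parallel gripper is mounted at the origin on the work surface. World frame = base frame: x ahead of the robot, y to its left, z up, the work surface at z = 0. Lengths are in mm, angles in rad, forces in N, time in s.
With the tool pointing down it reaches from about 275 to 1000 mm from the base axis. Payload 8.4 kg.
Tool frame: the origin (TCP) lies between the finger pads; the fingertips stand 17 mm ahead of it and the grasp point (between the pads) lies 2 mm behind it (r.tcp_to_tips is the distance from the TCP to the fingertips, in mm); z points along the fingers, y is the line along which they close (so a half turn about z gives the same grasp; the last joint's range is limited). The gripper opens to 85 mm and grips with 20 to 120 N. Pads are 22 mm wide; open, the fingers measure 114 mm over their backs; the gripper's body (76 mm by 85 mm) begins 54 mm behind the grasp point. The pads swing forward as they close: fully open they stand 13 mm farther back than shut.
Start: joints at [-1.136, 0.353, 1.633, -0, 1.155, -0.002], TCP at [264.4, -566.322, 248.281] pointing down, gripper open.
Joint ranges: [-2.63, 2.63], [-0.92, 2.1], [0.06, 2.66], [-1.3, 4.44], [0, 2.69], [-3.02, 3.02]. Speed limits (rad/s): [2.22, 2.22, 2.79, 3.14, 3.14, 3.14].

## Interface

Orientations are given as [roll, pitch, yaw] about the fixed x, y, z axes, in that order (R = Rz(yaw) Ry(pitch) Rx(roll)).
In Python, from rig import r gives the robot as it stands. The module is installed in compiled form; this text tells all that it offers.
- The arm moves only by the tool apply_moves, never from a script. Its argument "series" is text: rows parted by semicolons, each of 7 numbers parted by spaces: the shift along the tool's x, y, z in cm, then the turn, a rotation vector about the tool's x, y, z in rad, then the gripper's target within -1 to 1 (shut at 1, half-way at 0, fully open at -1). In form: tx ty tz rx ry rz fingers; .... A call has exactly 10 rows; each row shifts and turns the commanded pose from where the row before left it, along the tool's axes as they then stand; what a row does not reach is not made up. A row lasts 1/12 s, in which the tool goes at most 41.7 mm and 7.16 degrees, less where a joint would pass 70% of its speed; a pose out of reach is approached as far as the arm can. A call with a gripper value outside its range is refused whole. The fingers move at their own pace and stop on an object; "squeeze" is the grip in N (left out, the last holds). Time passes only in rows, so rows that do not move let the fingers close, or fill a call up. It gives the time, the measured TCP pose, the force and the opening at its end, in the units of the state.
- r.sense(): the state, without advancing time (a new reading comes with each control period).
- r.grab_frame(name): name is "scene" or "top" or "wrist"; returns the picture (400x640x3 uint8, blue, green, red); there is no depth.
- r.camera_info(name): a dict with "K" (3x3 intrinsics, pixels), "extrinsics" (4x4, takes a point from camera to world coordinates). Camera axes: x right, y down, z forward; pixel columns grow to the right and rows downward; lengths in mm; the calibration is good to about 2 mm. A picture is of the moment at which its call begins: read the wrist's pose just before it. camera_info takes no time and is no camera call; for the wrist camera it gives the pose at the moment of the call.
- r.sign_off(): hands the job in, once; it reports no verdict.
The state is a dict: "clock": time; "qpos": joint angles; "qvel": joint speeds; "joint_efforts": joint torques, N m; "eef_pos": TCP position; "tcp_rot": TCP orientation; "contact_force": force on the tool from outside, world axes, zero at the start; "wrist_torque": the same for the moment, N m; "opening": opening from 0.0 (shut) to 1.0 (fully open).
Only numpy, scipy, OpenCV 4.12 (cv2) and the standard library are available. Lean on these libraries where they do the work, as an engineer would, in place of code of your own. Each camera call takes 0.05 s, during which the arm holds its last target. There are 200 camera calls.

## Task

Hang the electric screwdriver on its balancer: take the spring-loaded snap hook by its T-handle, pull it down to the screwdriver parked in its rest cup, and push it onto the wire bail by feel, without shoving hard, until the bail lies in the hook with the sprung gate closed behind it. Then keep hold while the balancer carries the screwdriver up out of the cup to the top of its travel, never letting the hook fly up, and let go so that it hangs there still. Leave everything else on the bench where it is.

Things in the scene. Friction and masses are not known exactly. Their poses are not given: they have to be found in the camera images.
- hook_grip (a point): Where to hold the balancer's T-handle: middle of the black sleeve on the robot's side. The T-handle is a level round bar, 184 mm long, across the foot of the balancer's upright rod; each end has a sleeve 54 mm long, 15 mm thick, its middle 65 mm from the rod's axis. Axes: x along the bar from this sleeve to the rod, z up, y level, the way the hook's nose points. The bar is 43 mm above the hook's seat.
- tube_foot (a point): Foot of the tube (22 mm thick, 30 mm at its collar) into which the 12 mm rod above the T-handle retracts; on the rod's axis, always about 390 mm above the bench, 48 mm above the T-handle when that is retracted. To clear rod and tube a broad gripper must lean along the T-handle, its body out over the bar's free end, by about 10 to 30 degrees.
- hook: The snap hook with its T-handle, swivelling freely about the rod; a two-link jib (570 mm up, from a column at the far right) lets the upright rod move freely over the bench. Origin and axes as hook_seat. Of round 6 mm steel wire, a J in its y-z plane: back at y = -13.5 mm, nose at y = +13 mm, lowest wire 6 mm below the seat; mouth between the tip of the nose and 34 mm above the seat.
- hook_seat (a point): Load point of the hook: top of the wire at its lowest bend, on the rod's axis, 300 mm above the bench when retracted. x along the T-handle, y the way the nose points, z up. A 4 mm bar that has come in past the nose (its middle at y under 6 mm) drops onto the seat when the hook is raised 20 to 25 mm, and the gate springs shut above it.
- nose_tip (a point): Top of the hook's nose, 13 mm in y and 17 mm in z from the seat. Push the bail's bar in just above it, against the gate: with the bar's middle 20 to 26 mm above the seat, moving the hook along its +y (nose first) through the bail.
- drop (a joint): How far the hook has been pulled down, m: 0 = retracted (top of its travel), at most 0.19. The balancer pulls the empty hook up with about 8 N at the top and 10 N at 0.12 m, more than the screwdriver's weight (3.5 to 5.3 N); it has little friction, so a hook let go low down flies up.
- gate (a joint): Opening of the hook's gate, rad: 0 = closed against the nose, up to 0.85 folded inward. The gate is a sprung 4 mm wire, hinged 35 mm above the seat on the rod's axis, that slants down to rest inside the nose. A bar pressed on it from the nose side folds it at about 1.5 to 3 N.
- driver: The electric screwdriver: a grey in-line tool, round body 34 mm in diameter and 135 mm long, about 0.45 kg, standing bit down in one of two equal rest cups. Origin on its axis at the lower face of the body, z along the axis to the top; below it a 6 mm bit, 16 mm long. It is the only tool with a wire bail. Its x axis is the direction of the bail's bar.
- bail (a point): Middle of the top bar of the screwdriver's wire bail, on the tool's axis 177 mm above the body's lower face (about 207 mm above the bench when parked), axes those of the driver. The bail is a rigid upright stirrup of 4 mm steel wire in the tool's x-z plane: the bar runs along x, the legs are 40 mm apart, and the clear height under the bar, down to the top of the body, is 40 mm.
- cup_a: Rest cup holding the electric screwdriver: black tube 54 mm outside on a 92 mm round foot, fixed to the bench, top 85 mm above the bench. Origin: centre of the underside. The screwdriver stands on a ledge 30 mm above the bench and stands loosely: pushed at the bail it leans some 25 mm there before the tube (42 mm inside) stops it.
- cup_b: The other, equal rest cup, fixed, with a hand tool in it. Origin: centre of the underside.
- nut_driver: Bystander: black hand nut driver standing in the other cup, no bail, 33 mm in diameter, top about 125 mm above the bench. Origin at the lower face of its handle.
- spool: Bystander: solder spool, 54 mm in diameter, 40 mm high. Origin: centre of the underside.
- pliers: Bystander: pliers lying flat, 150 mm long, 12 mm high. Origin near the joint, x towards the jaws.
- pcb: Bystander: green circuit board 100 x 70 mm, 18 mm high. Origin: centre of the underside.
- bit_case: Bystander: grey case 60 x 90 x 22 mm. Origin: centre of the underside.
- flux_tin: Bystander: round tin, 51 mm in diameter, 24 mm high. Origin: centre of the underside.
Mind the look-alikes: they are no part of the job. Leave any purple look-alike of the cup_a alone. Leave any red look-alike of the driver alone.

How it is judged:
By the outcome, as a careful person would: the job done as asked, in the order asked, and still so for the second after the job is handed in, with the robot touching nothing.
It also fails if it takes over 58 s, if anything falls off the work surface, if the arm or the gripper's body presses on something with over 40 N, if the wrist force passes 120 N, or if a joint passes its speed limit or range.

## Working session

There is one attempt and no reset: what is moved stays moved. The work goes in short steps, Python scripts to look and compute and a tool call to move; the robot and the scene stay as the last step left them, time stands still between calls to the robot, and variables do not carry over. Pictures are saved under pics/ and viewed, on a budget of 10 in all, crops included, one or two more only if the job needs it, and the job is handed in when it is done.

Besides the shell and the picture viewer there is one more tool, called after "Emit:" as name(argument=value, ...), one argument or row to a line, values as JSON. apply_moves: Moves the arm, as the interface text tells. Its arguments: {"type":"object","properties":{"series":{"type":"string"},"squeeze":{"type":"number"}},"required":["series"]}

```bash
mkdir -p pics; cat > h.py <<'E'
import numpy as np, cv2
from rig import r
def cam(n): 
    c=r.camera_info(n); return np.array(c["K"]),np.array(c["extrinsics"])
def ray(c,u,v):
    K,T=c; d=T[:3,:3]@np.linalg.solve(K,[u,v,1.]); return T[:3,3],d/np.linalg.norm(d)
def onz(c,u,v,z):
    o,d=ray(c,u,v); return o+d*(z-o[2])/d[2]
def proj(c,p):
    K,T=c; q=K@(T[:3,:3].T@(np.array(p,float)-T[:3,3])); return q[:2]/q[2]
def tri(c1,p1,c2,p2):
    o1,d1=ray(c1,*p1);o2,d2=ray(c2,*p2)
    A=np.stack([d1,-d2],1); s=np.linalg.lstsq(A,o2-o1,rcond=None)[0]
    a=o1+s[0]*d1;b=o2+s[1]*d2; return (a+b)/2,np.linalg.norm(a-b)
E
python3 - <<'E'
from h import *
np.set_printoptions(precision=2,suppress=True)
print(r.sense())
for n in ("scene","top"):
    im=r.grab_frame(n); cv2.imwrite(f"pics/{n}0.png",im); print(n,cam(n))
w=cam("wrist"); cv2.imwrite("pics/wrist0.png",r.grab_frame("wrist")); print(w)
E
```

```text
{'clock': 0.0, 'qpos': array([-1.14,  0.35,  1.63,  0.  ,  1.16, -0.  ]), 'qvel': array([-0.,  0.,  0.,  0.,  0.,  0.]), 'joint_efforts': array([ -0.  , -60.53, -34.21,  -0.  ,   0.01,   0.  ]), 'eef_pos': array([ 264.23, -565.92,  247.58]), 'tcp_rot': array([-3.14, -0.  ,  0.44]), 'contact_force': array([-0.6 ,  0.7 ,  0.42]), 'wrist_torque': array([ 0.03,  0.03, -0.08]), 'opening': 0.9960906010355816}
scene (array([[488.44,   0.  , 312.42],
       [  0.  , 488.44, 196.95],
       [  0.  ,   0.  ,   1.  ]]), array([[  -0.32,    0.61,   -0.73, 1399.49],
       [   0.95,    0.22,   -0.24,  266.19],
       [   0.01,   -0.77,   -0.64,  943.93],
       [   0.  ,    0.  ,    0.  ,    1.  ]]))
top (array([[363.99,   0.  , 317.11],
       [  0.  , 363.99, 200.54],
       [  0.  ,   0.  ,   1.  ]]), array([[  -0.02,   -0.98,    0.19,  416.66],
       [  -1.  ,    0.02,   -0.  ,  -18.36],
       [  -0.  ,   -0.19,   -0.98, 1036.61],
       [   0.  ,    0.  ,    0.  ,    1.  ]]))
(array([[290.31,   0.  , 325.01],
       [  0.  , 290.31, 202.18],
       [  0.  ,   0.  ,   1.  ]]), array([[   0.42,   -0.86,   -0.27,  335.28],
       [  -0.91,   -0.4 ,   -0.13, -532.9 ],
       [  -0.  ,    0.3 ,   -0.95,  372.45],
       [   0.  ,    0.  ,    0.  ,    1.  ]]))
```

View pics/scene0.png

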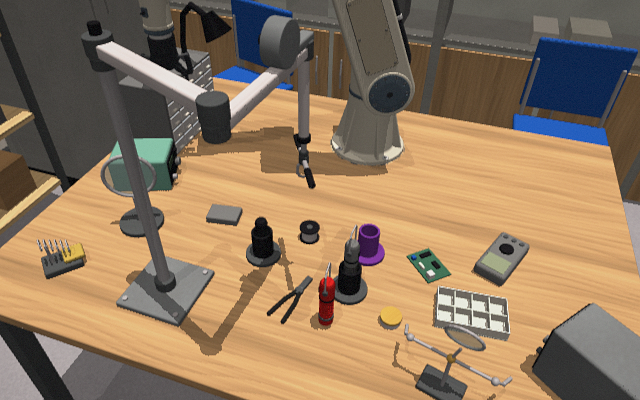

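View pics/top0.png

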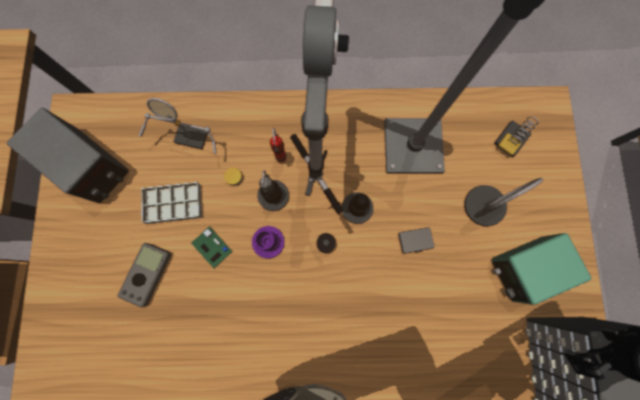

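The grey tool in the black cup (scene 350,255; top 270,187) fits the driver. The red tool (scene 327,295), the purple cup (scene 370,243) and the black nut driver (scene 262,240) are not it. I'll confirm with an enlarged crop, alongside the hook.

```bash
python3 - <<'E'
import cv2,numpy as np
s=cv2.imread("pics/scene0.png");t=cv2.imread("pics/top0.png")
f=lambda im,x,y,w,h,k:cv2.resize(im[y:y+h,x:x+w],None,fx=k,fy=k,interpolation=cv2.INTER_CUBIC)
a=np.hstack([f(s,280,120,50,75,8)[:300*2],f(s,320,215,50,75,8)])[:600]
cv2.imwrite("pics/c1.png",a)
cv2.imwrite("pics/c2.png",np.hstack([f(t,285,125,70,100,6),f(t,250,165,50,75,8)]))
E
```

```text
(no output)
```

View pics/c1.png

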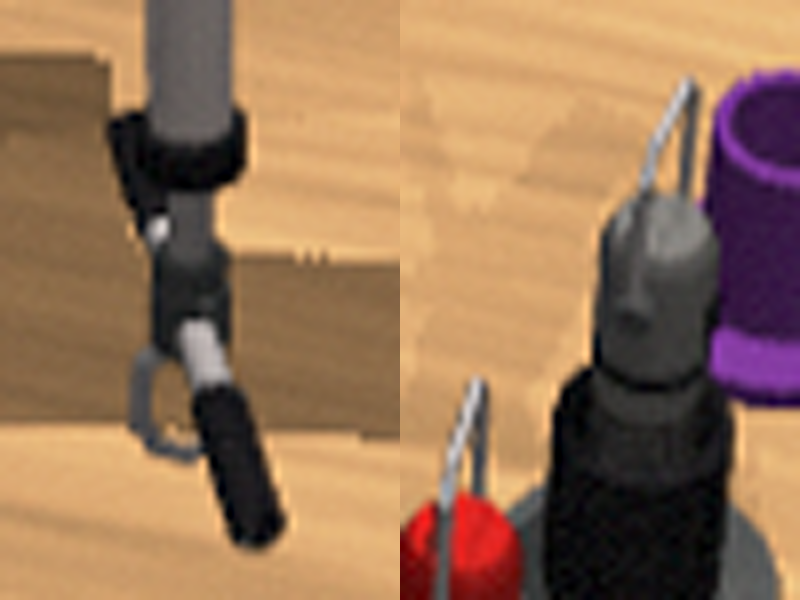

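View pics/c2.png

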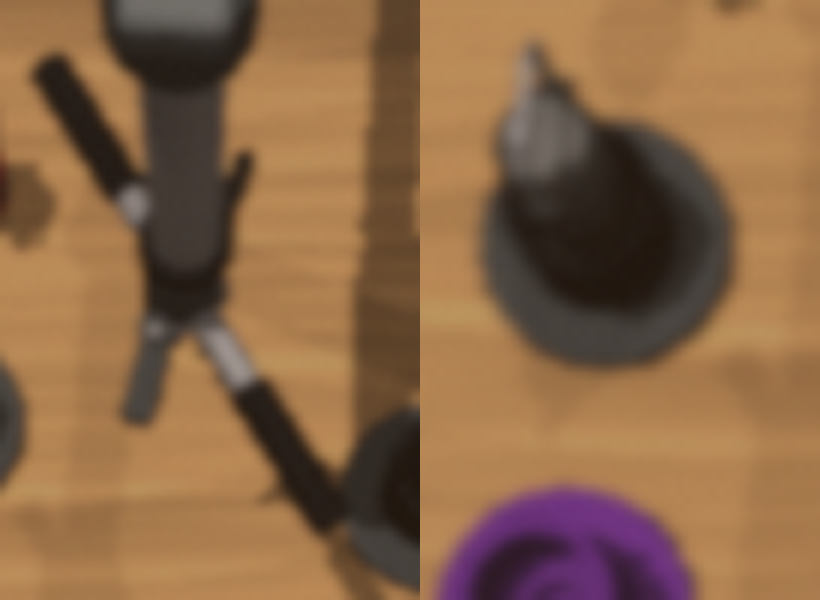

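```bash
python3 - <<'E'
from h import *
np.set_printoptions(precision=1,suppress=True)
S,T=cam("scene"),cam("top")
q=lambda x0,y0,k,X,Y:(x0+(X+.5)/k-.5,y0+(Y+.5)/k-.5)
A=onz(T,*q(285,125,6,50,68),343);B=onz(T,*q(285,125,6,330,520),343)
print("bar ends",A,B,np.linalg.norm(A-B),"mid",(A+B)/2,"yaw",np.arctan2(*(A-B)[1::-1]))
# scene sleeve ends
A2=onz(S,*q(280,120,8,255,535),343);B2=onz(S,*q(280,120,8,125,125),343);print("scene ends",A2,B2,np.linalg.norm(A2-B2),(A2+B2)/2,np.arctan2(*(A2-B2)[1::-1]))
F=onz(S,*q(320,215,8,648-400,185),207);R=onz(S,*q(320,215,8,690-400,85),207)
print("bail F,R",F,R,np.linalg.norm(F-R),(F+R)/2,np.arctan2(*(F-R)[1::-1]))
for p in(F,R): print("in top crop",(proj(T,p)-[250,165]+.5)*8-.5+[420,0])
# cup foot from top: centre of 92mm disc z~5
print("cup foot top",onz(T,*q(250,165,8,608-420,242),6))
print("hook seat proj top crop",(proj(T,[*((A+B)/2)[:2],300])-[285,125]+.5)*6)
E
```

```text
bar ends [687.7  28.2 343. ] [532.5 -61.6 343. ] 179.29859319046588 mid [610.1 -16.7 343. ] yaw 0.5243065219516417
scene ends [690.1  29.4 343. ] [528.3 -64.9 343. ] 187.2410375464321 [609.2 -17.8 343. ] 0.5274249717171213
bail F,R [666.7 111.3 207. ] [625.3 111.8 207. ] 41.44325106121548 [646.  111.5 207. ] -0.012463014674924501
in top crop [517.6  11.5]
in top crop [513.8 147.5]
cup foot top [640.  108.7   6. ]
hook seat proj top crop [188.4 323. ]
```

Emit:
apply_moves(
  series="1.5 -1.2 -2.5 0 0 0 -1;2.2 -1.7 -2 0 0 0 -1;2.2 -1.7 -2 0 0 0 -1;2.2 -1.7 -2 0 0 0 -1;2.2 -1.7 -2 0 0 0 -1;2.2 -1.7 -2 0 0 0 -1;2.2 -1.7 -2 0 0 0 -1;2.2 -1.7 -1 0 0 0 -1;2.2 -1.7 -1 0 0 0 -1;2.2 -1.7 -1 0 0 0 -1",
  squeeze=60,
)

```text
clock: 0.98
eef_pos: [387.9, -325.4, 423.9]
tcp_rot: [3.141, -0.0, 0.437]
contact_force: [0.6, 0.3, -1.0]
opening: 0.997
```

Emit:
apply_moves(
  series="2.2 -1.7 0 0 0 0 -1;2.2 -1.7 0 0 0 0 -1;2.2 -1.7 0 0 0 0 -1;2.2 -1.7 0 0 0 0 -1;2.2 -1.7 0 0 0 0 -1;2.2 -1.7 0 0 0 0 -1;2.2 -1.7 0 0 0 0.085 -1;2.2 -1.7 0 0 0.1 0 -1;1.0 -0.8 0 0 0.12 0 -1;0 0 0 0 0.12 0 -1",
)

```text
clock: 1.82
eef_pos: [500.1, -116.9, 424.8]
tcp_rot: [3.141, -0.346, 0.355]
contact_force: [0.0, 0.2, -0.1]
opening: 0.998
```

```bash
cat >> h.py <<'E'
from scipy.spatial.transform import Rotation as Ro
def plan(p,rpy,n=1):
    s=r.sense(); R=Ro.from_euler("xyz",s["tcp_rot"]); G=Ro.from_euler("xyz",rpy)
    d=R.inv().apply(np.array(p)-s["eef_pos"])/10; w=(R.inv()*G).as_rotvec()
    d2=G.inv().apply(np.array(p)-s["eef_pos"])/10
    print("shift cm (now axes)",d.round(2),"(target axes)",d2.round(2),"turn",w.round(3))
E
python3 - <<'E'
from h import *
np.set_printoptions(precision=2,suppress=True)
c=cam("wrist"); im=r.grab_frame("wrist"); cv2.imwrite("pics/w1.png",im); np.savez("w1.npz",K=c[0],T=c[1])
print(c[1],r.sense()["qpos"])
for n,p in dict(rod=[610,-17,343],grip=[553.7,-49.6,343],bailF=[662,111,207],bailR=[621,111,207]).items(): print(n,proj(c,p))
plan([513,-73,431],[np.pi,-.49,.525])
E
```

```text
[[   0.35   -0.94    0.04  529.26]
 [  -0.94   -0.35    0.01 -105.95]
 [   0.     -0.04   -1.    568.5 ]
 [   0.      0.      0.      1.  ]] [-0.38 -0.1   1.82  0.25  1.17  0.76]
rod [254.87  78.5 ]
grip [268.23 159.09]
bailF [201.11  56.16]
bailR [189.37  85.92]
shift cm (now axes) [ 3.12 -3.63  0.33] (target axes) [ 3.55 -3.06  1.03] turn [ 0.07  0.14 -0.16]
```

View pics/w1.png

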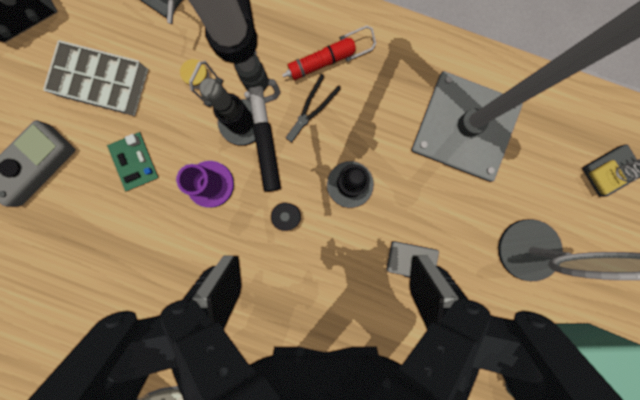

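```bash
python3 - <<'E'
import cv2
im=cv2.imread("pics/w1.png")[45:120,170:270]
cv2.imwrite("pics/w1c.png",cv2.resize(im,None,fx=8,fy=8,interpolation=cv2.INTER_CUBIC))
E
```

```text
(no output)
```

View pics/w1c.png

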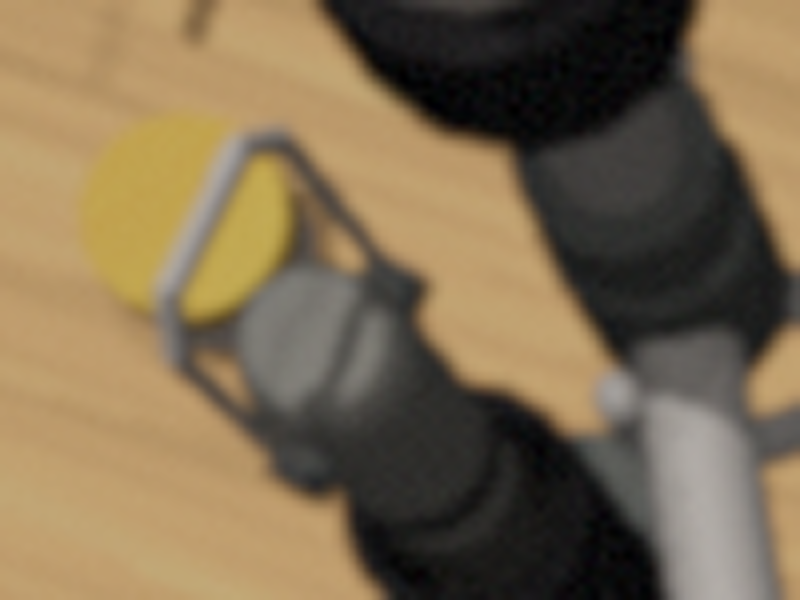

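Emit:
apply_moves(
  series="0 0 0 0 0.07 -0.08 -1;0 0 0 0.07 0.07 -0.08 -1;0.9 -0.8 0.3 0 0 0 -1;0.9 -0.8 0.3 0 0 0 -1;0.9 -0.8 0.3 0 0 0 -1;0.8 -0.7 0.1 0 0 0 -1;0 0 0 0 0 0 -1;0 0 0 0 0 0 -1;0 0 0 0 0 0 -1;0 0 0 0 0 0 -1",
)

```text
clock: 2.7
eef_pos: [513.6, -75.0, 430.6]
tcp_rot: [3.139, -0.468, 0.518]
contact_force: [0.3, -0.6, -0.3]
opening: 1.004
```

```bash
python3 - <<'E'
from h import *
np.set_printoptions(precision=1,suppress=True)
z=np.load("w1.npz");c=(z["K"],z["T"]);T=cam("top")
q=lambda X,Y:(170+(X+.5)/8-.5,45+(Y+.5)/8-.5)
a=onz(c,*q(240,145),207);b=onz(c,*q(170,285),207);a2=onz(c,*q(283,142),202);b2=onz(c,*q(178,355),202)
print(a,b,np.linalg.norm(a-b),(a+b)/2,np.arctan2(*(a-b)[1::-1]));print(a2,b2,np.linalg.norm(a2-b2),(a2+b2)/2,np.arctan2(*(a2-b2)[1::-1]))
X=np.array([.8655,.501,0]);Y=np.array([-.501,.8655,0]);O=np.array([610,-17,300])
for n,v in dict(nose=(0,13,17),back=(0,-13.5,20),low=(0,0,-3),farbar=(30,0,43),nearbar=(-30,0,43)).items():
    p=O+v[0]*X+v[1]*Y+np.array([0,0,v[2]]); print(n,(proj(c,p)-[170,45]+.5)*8)
w=cam("wrist");cv2.imwrite("pics/w2.png",r.grab_frame("wrist"));print((proj(w,(a+b)/2),proj(w,O)))
im=cv2.imread("pics/w2.png");u,v=proj(w,O).astype(int);x0,y0=max(u-60,0),max(v-60,0);print(x0,y0)
o=cv2.resize(im[y0:y0+100,x0:x0+130],None,fx=6,fy=6,interpolation=cv2.INTER_CUBIC);cv2.imwrite("pics/w2c.png",o)
plan([553.7,-49.6,343],[np.pi,-.49,.525]); print(r.sense()["qpos"])
E
```

```text
[653.4 109.8 207. ] [628.5 112.  207. ] 25.014224120366297 [641.  110.9 207. ] -0.08796017835284664
[658.  106.5 202. ] [619.7 109.6 202. ] 38.44777428050924 [638.9 108.  202. ] -0.0828747079028763
nose [623.3 401.6]
back [856.6 349.6]
low [776.6 452.2]
farbar [634.5 -20.6]
nearbar [731.9 567.6]
(array([252.3, 108.5]), array([322.1, 148.5]))
262 88
shift cm (now axes) [ 0.3 -0.2 10. ] (target axes) [ 0.1 -0.2 10. ] turn [ 0.  0. -0.]
[-0.4 -0.1  1.8  0.4  1.1  0.6]
```

View pics/w2c.png

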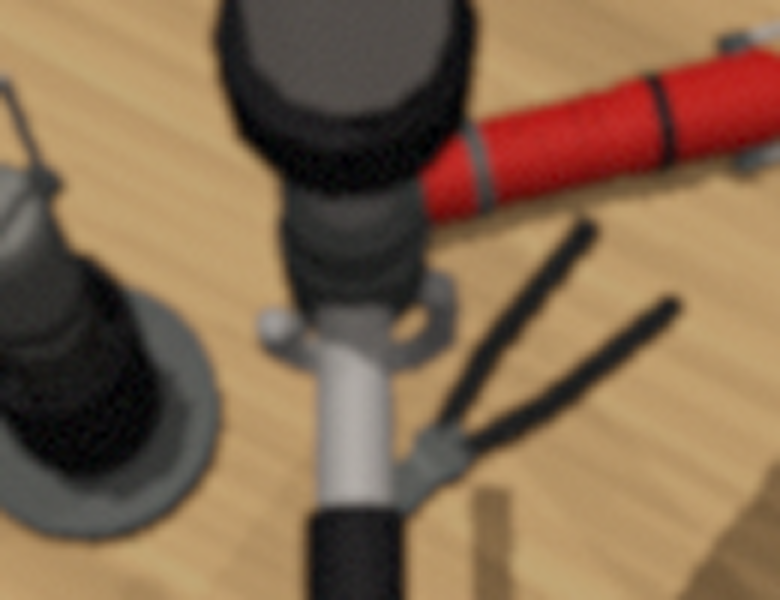

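The wrist view shows the near sleeve, the rod and the nose tip (crop 278,328) pointing left (+y), which matches the predicted nose position. The bail's bar middle is at about (641,111,207), yaw -0.085, length as given. Descending to grip.

Emit:
apply_moves(
  series="0.2 -0.2 1.0 0 0 0 -1;0.1 0 1.5 0 0 0 -1;0 0 1.5 0 0 0 -1;0 0 1.5 0 0 0 -1;0 0 1.5 0 0 0 -1;0 0 1.5 0 0 0 -1;0 0 1.2 0 0 0 -1;0 0 0.5 0 0 0 -1;0 0 0 0 0 0 0.3;0 0 0 0 0 0 0.5",
)

```text
clock: 3.58
eef_pos: [555.3, -48.8, 341.1]
tcp_rot: [3.139, -0.469, 0.519]
contact_force: [-0.2, 0.0, -0.4]
opening: 0.747
```

Emit:
apply_moves(
  series="0 0 0 0 0 0 0.7;0 0 0 0 0 0 0.9;0 0 0 0 0 0 1;0 0 0 0 0 0 1;0 0 0 0 0 0 1;0 0 0 0 0 0 1;0 0 0 0 0 0 1;0 0 0 0 0 0 1;0 0 0 0 0 0 1;0 0 0 0 0 0 1",
  squeeze=70,
)

```text
clock: 4.42
eef_pos: [555.8, -48.9, 342.0]
tcp_rot: [3.138, -0.47, 0.519]
contact_force: [-0.4, -1.5, 4.9]
opening: 0.153
```

Emit:
apply_moves(
  series="0 0 0 -0.023 0 0.045 1;0 0 0 -0.034 0 0.067 1;0 0 0 -0.034 0 0.067 1;0 0 0 -0.034 0 0.067 1;0 0 0 -0.034 0 0.067 1;0 0 0 -0.034 0 0.067 1;0 0 0 -0.034 0 0.067 1;0 0 0 -0.034 0 0.067 1;0 0 0 -0.012 0 0.025 1;0 0 0 0 0 0 1",
)

```text
clock: 5.25
eef_pos: [555.7, -48.4, 341.9]
tcp_rot: [3.139, -0.472, -0.086]
contact_force: [0.5, 0.1, 6.0]
opening: 0.152
```

```bash
python3 - <<'E'
from h import *
np.set_printoptions(precision=2,suppress=True)
s=r.sense();print(s["eef_pos"],s["tcp_rot"],s["contact_force"],s["qpos"])
R=Ro.from_euler("xyz",s["tcp_rot"]).as_matrix(); print("world axes in tool\n",R.T)
plan([574.8,75.5,342],[np.pi,-.469,-.085]); plan([574.8,75.5,226],[np.pi,-.469,-.085])
E
```

```text
[555.74 -48.35 341.92] [ 3.14 -0.47 -0.09] [0.46 0.12 6.03] [-0.09 -0.06  1.99 -0.    0.74  1.57]
world axes in tool
 [[ 0.89 -0.08  0.45]
 [-0.09 -1.    0.  ]
 [ 0.45 -0.04 -0.89]]
shift cm (now axes) [  0.75 -12.5    0.35] (target axes) [  0.76 -12.5    0.38] turn [ 0. -0. -0.]
shift cm (now axes) [ -4.52 -12.53  10.68] (target axes) [ -4.48 -12.5   10.72] turn [ 0. -0. -0.]
```

Emit:
apply_moves(
  series="0.05 -0.7 0 0 0 0 1;0.1 -1.5 0.05 0 0 0 1;0.1 -1.9 0.05 0 0 0 1;0.1 -2.0 0.05 0 0 0 1;0.1 -2.0 0.05 0 0 0 1;0.1 -1.9 0.05 0 0 0 1;0.1 -1.6 0.05 0 0 0 1;0.1 -0.9 0.05 0 0 0 1;0 0 0 0 0 0 1;0 0 0 0 0 0 1",
)

```text
clock: 6.08
eef_pos: [574.9, 75.8, 341.9]
tcp_rot: [3.14, -0.472, -0.083]
contact_force: [-0.0, 1.7, 6.3]
opening: 0.151
```

Emit:
apply_moves(
  series="-0.2 0 0.4 0 0 0 1;-0.5 0 1.0 0 0 0 1;-0.6 0 1.2 0 0 0 1;-0.7 0 1.4 0 0 0 1;-0.7 0 1.4 0 0 0 1;-0.7 0 1.4 0 0 0 1;-0.7 0 1.4 0 0 0 1;-0.6 0 1.2 0 0 0 1;-0.4 0 0.8 0 0 0 1;-0.15 0 0.15 0 0 0 1",
)

```text
clock: 6.92
eef_pos: [574.9, 74.5, 224.8]
tcp_rot: [3.14, -0.471, -0.085]
contact_force: [0.2, 0.5, 9.6]
opening: 0.151
```

```bash
python3 - <<'E'
from h import *
np.set_printoptions(precision=2,suppress=True)
s=r.sense();print(s["eef_pos"],s["tcp_rot"],s["contact_force"],s["opening"])
w=cam("wrist"); im=r.grab_frame("wrist"); cv2.imwrite("pics/w3.png",im); np.savez("w3.npz",K=w[0],T=w[1])
sc=r.grab_frame("scene"); cv2.imwrite("pics/s3.png",sc)
S=cam("scene")
rod=s["eef_pos"]+np.array([62.7,-5.3+.8,1]); print("rod est",rod)
nose=rod+[.085*13,13,-43+17]; bail=np.array([641,111,207])
b=proj(w,bail);n=proj(w,nose);print("wrist bail,nose",b,n)
b2=proj(S,bail);n2=proj(S,nose);print("scene",b2,n2)
c=((b+n)/2).astype(int);x0,y0=max(c[0]-50,0),max(c[1]-50,0)
c2=((b2+n2)/2).astype(int);x2,y2=c2[0]-33,c2[1]-50;print("crops",x0,y0,x2,y2)
f=lambda im,x,y,W,H:cv2.resize(im[y:y+H,x:x+W],(W*6*1,H*6),interpolation=cv2.INTER_CUBIC)
A=f(im,x0,y0,66,95);B=f(sc,x2,y2,66,95);cv2.imwrite("pics/c3.png",np.hstack([A,B]))
E
```

```text
[574.92  74.53 224.81] [ 3.14 -0.47 -0.08] [0.19 0.49 9.58] 0.15121231730086246
rod est [637.62  70.03 225.81]
wrist bail,nose [254.16 163.73] [302.99 166.98]
scene [353.59 229.78] [341.37 228.51]
crops 228 115 314 179
```

View pics/c3.png

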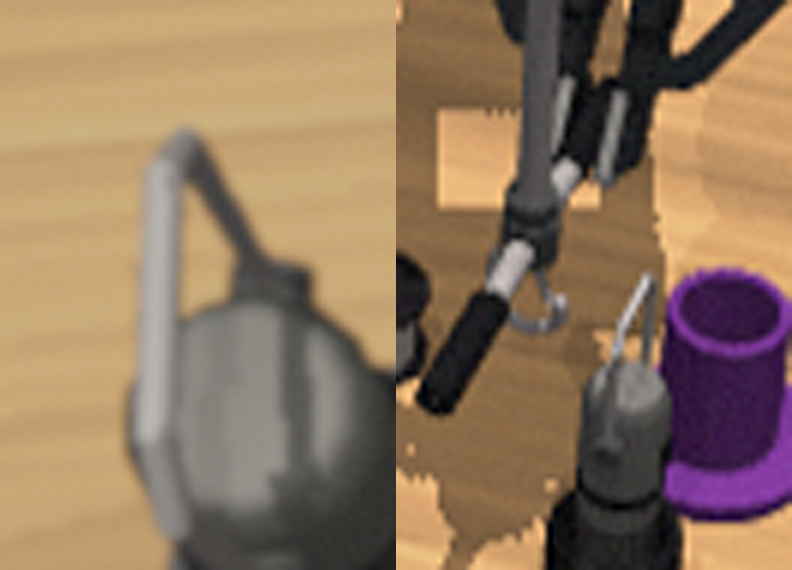

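Both views match the predictions to within about 1 px, and the bail's bar is 22–24 mm above the seat. Pushing along the nose direction.

Emit:
apply_moves(
  series="0 -0.4 0 0 0 0 1;0 -0.6 0 0 0 0 1;0 -0.6 0 0 0 0 1;0 -0.5 0 0 0 0 1;0 -0.5 0 0 0 0 1;0 -0.5 0 0 0 0 1;0 -0.5 0 0 0 0 1;0 -0.5 0 0 0 0 1;0 -0.4 0 0 0 0 1;0 -0.2 0 0 0 0 1",
)

```text
clock: 7.85
eef_pos: [579.8, 121.9, 226.6]
tcp_rot: [3.14, -0.473, -0.085]
contact_force: [0.7, -1.3, 10.4]
opening: 0.152
```

Emit:
apply_moves(
  series="0 -0.1 0 0 0 0 1;0 -0.1 0 0 0 0 1;0 -0.1 0 0 0 0 1;0 -0.1 0 0 0 0 1;0 -0.1 0 0 0 0 1;0 -0.1 0 0 0 0 1;0 -0.1 0 0 0 0 1;0 -0.1 0 0 0 0 1;0 0 0 0 0 0 1;0 0 0 0 0 0 1",
)

```text
clock: 8.68
eef_pos: [580.3, 129.5, 226.4]
tcp_rot: [3.14, -0.473, -0.085]
contact_force: [0.1, -0.6, 9.3]
opening: 0.148
```

Emit:
apply_moves(
  series="0 -0.1 0 0 0 0 1;0 -0.1 0 0 0 0 1;0 -0.1 0 0 0 0 1;0 -0.1 0 0 0 0 1;0 -0.1 0 0 0 0 1;0 0 0 0 0 0 1;0 0 0 0 0 0 1;0 0 0 0 0 0 1;0 0 0 0 0 0 1;0 0 0 0 0 0 1",
)

```text
clock: 9.52
eef_pos: [580.6, 134.2, 226.4]
tcp_rot: [3.14, -0.473, -0.085]
contact_force: [-0.8, -1.8, 10.4]
opening: 0.149
```

```bash
cat > look.py <<'E'
from h import *
import sys
np.set_printoptions(precision=2,suppress=True)
s=r.sense();print(s["eef_pos"],s["tcp_rot"],s["contact_force"],s["wrist_torque"])
w=cam("wrist"); im=r.grab_frame("wrist"); sc=r.grab_frame("scene");S=cam("scene")
t=sys.argv[1]; cv2.imwrite(f"pics/w{t}.png",im);cv2.imwrite(f"pics/s{t}.png",sc);np.savez(f"w{t}.npz",K=w[0],T=w[1])
rod=s["eef_pos"]+np.array([62.7,-4.5,1]); nose=rod+[1.1,13,-26]
n=proj(w,nose);n2=proj(S,nose);x0,y0=(n-[36,45]).astype(int);x2,y2=(n2-[30,40]).astype(int)
x0,y0=max(x0,0),max(y0,0)
print("rod",rod,"nose px",n,n2,"crops",x0,y0,x2,y2)
f=lambda im,x,y:cv2.resize(im[y:y+95,x:x+66],(396,570),interpolation=cv2.INTER_CUBIC)
cv2.imwrite(f"pics/c{t}.png",np.hstack([f(im,x0,y0),f(sc,x2,y2)]))
E
python3 look.py 4
```

```text
[580.63 134.24 226.38] [ 3.14 -0.47 -0.09] [-0.79 -1.81 10.4 ] [-0.35 -0.42 -0.22]
rod [643.33 129.74 227.38] nose px [303.02 167.1 ] [367.19 236.12] crops 267 122 337 196
```

View pics/c4.png

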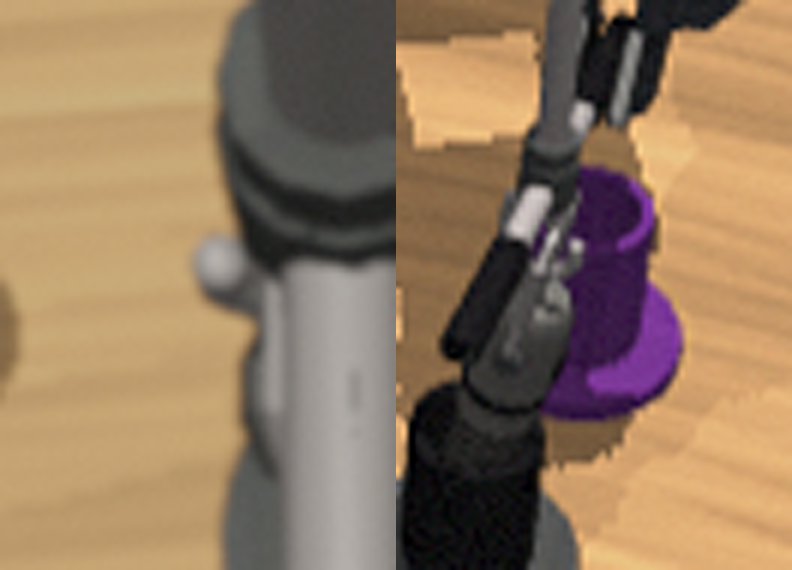

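The nose tip (left crop 215,265) is past the bail bar (x about 268), so the bar is at about y = 8 mm and pressing on the gate. A little farther.

Emit:
apply_moves(
  series="0 -0.1 0 0 0 0 1;0 -0.1 0 0 0 0 1;0 -0.1 0 0 0 0 1;0 -0.1 0 0 0 0 1;0 -0.1 0 0 0 0 1;0 0 0 0 0 0 1;0 0 0 0 0 0 1;0 0 0 0 0 0 1;0 0 0 0 0 0 1;0 0 0 0 0 0 1",
)

```text
clock: 10.45
eef_pos: [581.2, 139.2, 226.6]
tcp_rot: [3.14, -0.473, -0.085]
contact_force: [-0.7, -2.8, 10.6]
opening: 0.149
```

```bash
python3 look.py 5
```

```text
[581.17 139.16 226.55] [ 3.14 -0.47 -0.09] [-0.73 -2.76 10.63] [-0.43 -0.4  -0.31]
rod [643.87 134.66 227.55] nose px [302.98 167.09] [369.35 236.76] crops 266 122 339 196
```

Emit:
apply_moves(
  series="0 -0.1 0 0 0 0 1;0 -0.1 0 0 0 0 1;0 -0.1 0 0 0 0 1;0 0 0 0 0 0 1;0 0 0 0 0 0 1;0 0 0 0 0 0 1;0 0 0 0 0 0 1;0 0 0 0 0 0 1;0 0 0 0 0 0 1;0 0 0 0 0 0 1",
)

```text
clock: 11.38
eef_pos: [581.4, 142.1, 226.5]
tcp_rot: [3.14, -0.473, -0.085]
contact_force: [-0.7, -2.6, 11.2]
opening: 0.151
```

```bash
python3 look.py 6
```

```text
[581.36 142.06 226.49] [ 3.14 -0.47 -0.09] [-0.67 -2.64 11.17] [-0.49 -0.46 -0.42]
rod [644.06 137.56 227.49] nose px [302.93 167.07] [370.64 237.16] crops 266 122 340 197
```

View pics/c6.png

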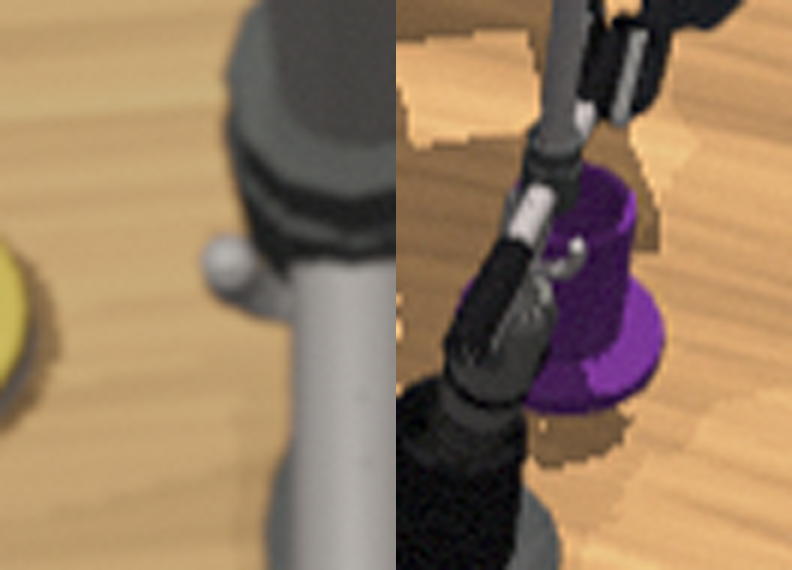

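Emit:
apply_moves(
  series="0.09 0 -0.18 0 0 0 1;0.13 0 -0.26 0 0 0 1;0.13 0 -0.26 0 0 0 1;0.13 0 -0.26 0 0 0 1;0.13 0 -0.26 0 0 0 1;0.13 0 -0.26 0 0 0 1;0.13 0 -0.26 0 0 0 1;0.13 0 -0.26 0 0 0 1;0 0 0 0 0 0 1;0 0 0 0 0 0 1",
)

```text
clock: 12.32
eef_pos: [580.4, 142.3, 247.9]
tcp_rot: [3.139, -0.471, -0.085]
contact_force: [1.0, 0.4, 4.8]
opening: 0.152
```

```bash
python3 look.py 7
```

```text
[580.4  142.25 247.92] [ 3.14 -0.47 -0.09] [1.05 0.37 4.8 ] [-0.1  -0.12 -0.08]
rod [643.1  137.75 248.92] nose px [302.94 166.93] [371.73 229.71] crops 266 121 341 189
```

View pics/c7.png

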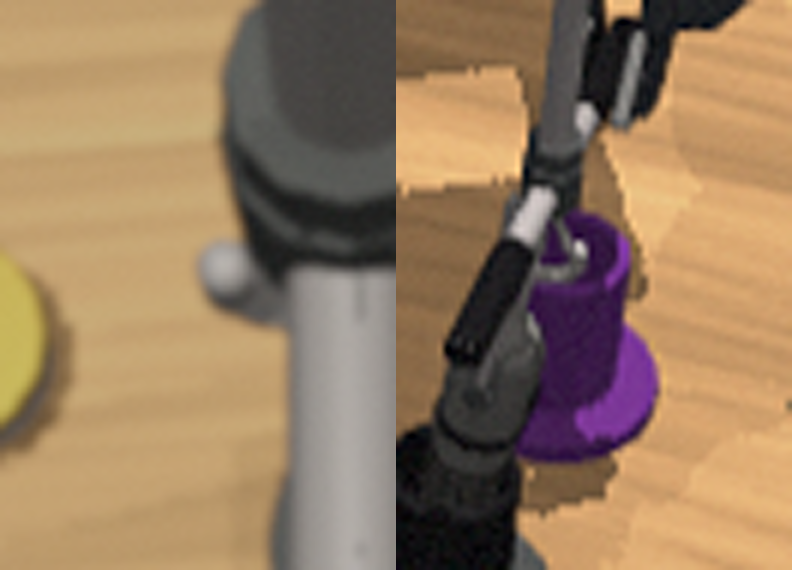

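The force fell from 10.4 to 4.8 N, so the hook carries the tool's weight. The gate wire shows closed down to the nose tip (right crop 580,250). Centring over the cup, then lifting.

Emit:
apply_moves(
  series="0 0.15 0 0 0 0 1;0 0.3 0 0 0 0 1;0 0.35 0 0 0 0 1;0 0.4 0 0 0 0 1;0 0.4 0 0 0 0 1;0 0.4 0 0 0 0 1;0 0.35 0 0 0 0 1;0 0.3 0 0 0 0 1;0 0.15 0 0 0 0 1;0 0 0 0 0 0 1",
)

```text
clock: 13.25
eef_pos: [577.7, 114.2, 247.6]
tcp_rot: [3.14, -0.47, -0.086]
contact_force: [-0.3, -0.0, 4.5]
opening: 0.149
```

Emit:
apply_moves(
  series="0 0 0 0 0 0 1;0.05 0 -0.1 0 0 0 1;0.1 0 -0.2 0 0 0 1;0.15 0 -0.3 0 0 0 1;0.2 0 -0.4 0 0 0 1;0.2 0 -0.4 0 0 0 1;0.2 0 -0.4 0 0 0 1;0.2 0 -0.4 0 0 0 1;0.15 0 -0.3 0 0 0 1;0.1 0 -0.2 0 0 0 1",
)

```text
clock: 14.08
eef_pos: [577.8, 114.8, 278.5]
tcp_rot: [3.14, -0.471, -0.086]
contact_force: [-0.5, -0.0, 3.4]
opening: 0.147
```

```bash
python3 - <<'E'
from h import *
s=r.sense();print(s["eef_pos"],s["contact_force"],s["wrist_torque"])
p=s["eef_pos"].copy();p[2]=342;plan(p,s["tcp_rot"])
E
```

```text
[577.77027025 114.81902154 278.54726535] [-0.46399092 -0.03947372  3.40555229] [ 0.00836757  0.01050053 -0.01193423]
shift cm (now axes) [ 2.88  0.01 -5.65] (target axes) [ 2.88  0.01 -5.65] turn [0. 0. 0.]
```

Emit:
apply_moves(
  series="0.1 0 -0.2 0 0 0 1;0.2 0 -0.39 0 0 0 1;0.25 0 -0.49 0 0 0 1;0.3 0 -0.59 0 0 0 1;0.3 0 -0.59 0 0 0 1;0.3 0 -0.59 0 0 0 1;0.3 0 -0.59 0 0 0 1;0.25 0 -0.49 0 0 0 1;0.2 0 -0.39 0 0 0 1;0.15 0 -0.3 0 0 0 1",
)

```text
clock: 14.92
eef_pos: [577.8, 114.8, 330.4]
tcp_rot: [3.14, -0.471, -0.086]
contact_force: [0.1, 0.1, 3.8]
opening: 0.151
```

Emit:
apply_moves(
  series="0.15 0 -0.29 0 0 0 1;0.12 0 -0.24 0 0 0 1;0.1 0 -0.2 0 0 0 1;0.06 0 -0.11 0 0 0 1;0 0 0 0 0 0 1;0 0 0 0 0 0 1;0 0 0 0 0 0 1;0 0 0 0 0 0 1;0 0 0 0 0 0 1;0 0 0 0 0 0 1",
)

```text
clock: 15.75
eef_pos: [577.6, 114.9, 338.9]
tcp_rot: [3.14, -0.47, -0.086]
contact_force: [0.2, -0.2, 3.5]
opening: 0.149
```

```bash
python3 look.py 8
```

```text
[577.56 114.86 338.9 ] [ 3.14 -0.47 -0.09] [ 0.19 -0.2   3.48] [-0.03 -0.05 -0.03]
rod [640.26 110.36 339.9 ] nose px [302.85 166.9 ] [362.92 193.24] crops 266 121 332 153
```

View pics/c8.png

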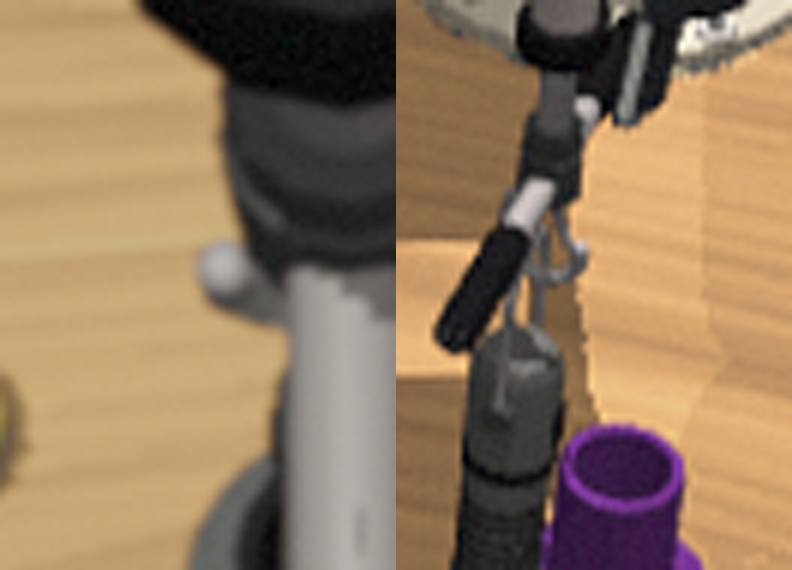

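The screwdriver hangs in the hook (legs at right crop 510–545,300) and the gate line is closed to the nose. A last few mm to the top stop, by feel.

Emit:
apply_moves(
  series="0.05 0 -0.09 0 0 0 1;0.05 0 -0.09 0 0 0 1;0.04 0 -0.09 0 0 0 1;0 0 0 0 0 0 1;0 0 0 0 0 0 1;0 0 0 0 0 0 1;0 0 0 0 0 0 1;0 0 0 0 0 0 1;0 0 0 0 0 0 1;0 0 0 0 0 0 1",
)

```text
clock: 16.68
eef_pos: [577.5, 114.8, 341.9]
tcp_rot: [3.139, -0.47, -0.086]
contact_force: [0.2, -0.2, 1.5]
opening: 0.15
```

Emit:
apply_moves(
  series="0.02 0 -0.05 0 0 0 1;0 0 0 0 0 0 1;0 0 0 0 0 0 1;0 0 0 0 0 0 1;0 0 0 0 0 0 1;0 0 0 0 0 0 1;0 0 0 0 0 0 1;0 0 0 0 0 0 1;0 0 0 0 0 0 1;0 0 0 0 0 0 1",
  squeeze=30,
)

```text
clock: 17.52
eef_pos: [577.2, 114.8, 342.1]
tcp_rot: [3.139, -0.469, -0.086]
contact_force: [-0.1, 0.2, -6.4]
opening: 0.148
```

Emit:
apply_moves(
  series="0 0 0 0 0 0 0.65;0 0 0 0 0 0 0.6;0 0 0 0 0 0 0.5;0 0 0 0 0 0 0.3;0 0 0 0 0 0 0;0 0 0 0 0 0 -0.3;0 0 0 0 0 0 -0.6;0 0 0 0 0 0 -1;0 0 0 0 0 0 -1;0 0 0 0 0 0 -1",
)

```text
clock: 18.35
eef_pos: [577.6, 114.8, 342.6]
tcp_rot: [3.14, -0.47, -0.086]
contact_force: [-0.7, -1.0, -0.7]
opening: 0.996
```

Emit:
apply_moves(
  series="0 0 0 0 0 0 -1;0 0 -0.3 0 0 0 -1;0 0 -0.8 0 0 0 -1;0 0 -1.2 0 0 0 -1;0 0 -1.5 0 0 0 -1;0 0 -1.5 0 0 0 -1;0 0 -1.5 0 0 0 -1;0 0 -1.5 0 0 0 -1;0 0 -1.2 0 0 0 -1;0 0 -0.5 0 0 0 -1",
)

```text
clock: 19.18
eef_pos: [532.1, 119.2, 435.0]
tcp_rot: [3.141, -0.474, -0.086]
contact_force: [0.7, -0.5, 0.0]
opening: 0.997
```

```bash
python3 - <<'E'
from h import *
s=r.sense();print(s["clock"],s["eef_pos"],s["contact_force"],s["opening"])
a=r.grab_frame("scene");b=a
for _ in range(8): b=r.grab_frame("scene")
cv2.imwrite("pics/s9.png",b)
d=cv2.absdiff(a,b)[150:330,300:420].max(2);print("changed px",(d>40).sum())
p=cv2.imread("pics/scene0.png")
cv2.imwrite("pics/s9c.png",np.hstack([cv2.resize(b[140:290,320:420],None,fx=4,fy=4,interpolation=cv2.INTER_CUBIC),cv2.resize(b[100:400,150:350],(400,600))]))
E
```

```text
19.1833 [532.05800005 119.21766152 434.95551447] [ 0.67174621 -0.47332777  0.03391481] 0.997467584549575
changed px 50
```

View pics/s9c.png

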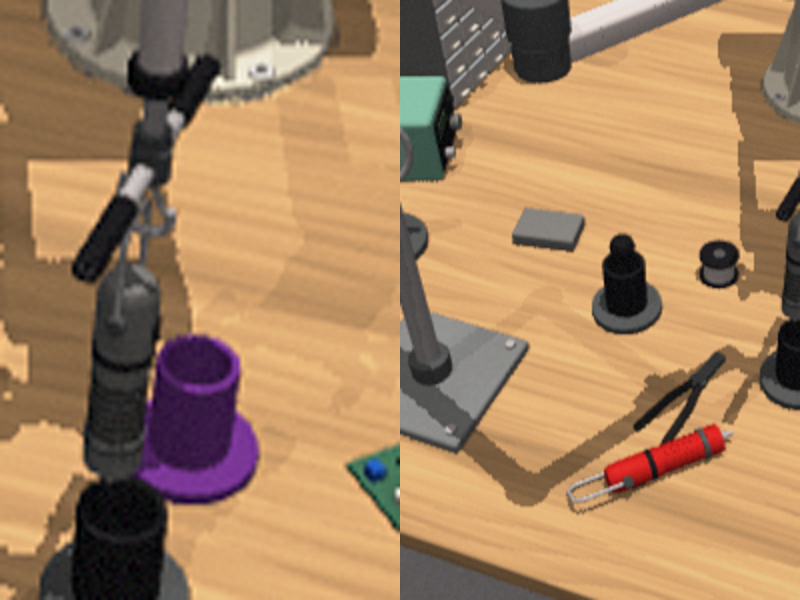

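The screwdriver hangs free with the gate closed. The red look-alike now lies on its side. The wrist picture at 1.8 s already showed it down, with the gripper over 200 mm away, so my moves didn't touch it. I'm told to leave it alone, so I will. One settling call, then a stillness check.

Emit:
apply_moves(
  series="0 0 -1 0 0 0 -1;0 0 -1 0 0 0 -1;0 0 0 0 0 0 -1;0 0 0 0 0 0 -1;0 0 0 0 0 0 -1;0 0 0 0 0 0 -1;0 0 0 0 0 0 -1;0 0 0 0 0 0 -1;0 0 0 0 0 0 -1;0 0 0 0 0 0 -1",
)

```text
clock: 20.47
eef_pos: [523.4, 119.7, 449.4]
tcp_rot: [3.139, -0.47, -0.086]
contact_force: [0.4, 0.4, 0.7]
opening: 0.998
```

Emit:
apply_moves(
  series="0 0 0 0 0 0 -1;0 0 0 0 0 0 -1;0 0 0 0 0 0 -1;0 0 0 0 0 0 -1;0 0 0 0 0 0 -1;0 0 0 0 0 0 -1;0 0 0 0 0 0 -1;0 0 0 0 0 0 -1;0 0 0 0 0 0 -1;0 0 0 0 0 0 -1",
)

```text
clock: 21.3
eef_pos: [523.4, 119.7, 449.5]
tcp_rot: [3.14, -0.47, -0.086]
contact_force: [-0.2, -0.3, 0.4]
opening: 1.0
```

```bash
python3 - <<'E'
from h import *
a=r.grab_frame("scene")
for k in range(8):
    b=r.grab_frame("scene")
    if k%4==3: print("changed",(cv2.absdiff(a,b)[100:330,300:420].max(2)>40).sum())
p=cv2.imread("pics/s9.png");print("vs s9",(cv2.absdiff(p,b)[180:290,330:370].max(2)>40).sum())
# driver centroid shift by phase correlation
g=lambda i:np.float32(cv2.cvtColor(i[200:262,338:362],cv2.COLOR_BGR2GRAY))
print(cv2.phaseCorrelate(g(a),g(b)),cv2.phaseCorrelate(g(p),g(b)))
# bystanders vs start and when did red fall
s0=cv2.imread("pics/scene0.png")
for n in("scene0","s3","s9"):
    i=cv2.imread(f"pics/{n}.png").astype(int); m=(i[...,2]>140)&(i[...,1]<60)&(i[...,0]<70); y,x=np.nonzero(m);print(n,"red",x.mean(),y.mean(),len(x))
print(r.sense()["clock"])
E
```

```text
changed 1
changed 0
vs s9 121
((0.010951215839529738, -0.09109643721347283), 0.9825010901937882) ((0.07889476709389243, -0.3401196345625621), 0.9477103420843681)
scene0 red 328.3370786516854 284.5056179775281 89
s3 red 281.9263698630137 327.472602739726 584
s9 red 281.9246575342466 327.49657534246575 584
21.75
```

Emit:
apply_moves(
  series="0 0 0 0 0 0 -1;0 0 0 0 0 0 -1;0 0 0 0 0 0 -1;0 0 0 0 0 0 -1;0 0 0 0 0 0 -1;0 0 0 0 0 0 -1;0 0 0 0 0 0 -1;0 0 0 0 0 0 -1;0 0 0 0 0 0 -1;0 0 0 0 0 0 -1",
)

```text
clock: 22.58
eef_pos: [523.4, 119.8, 449.6]
tcp_rot: [3.14, -0.471, -0.086]
contact_force: [0.7, 1.2, 0.0]
opening: 0.994
```

Emit:
apply_moves(
  series="0 0 0 0 0 0 -1;0 0 0 0 0 0 -1;0 0 0 0 0 0 -1;0 0 0 0 0 0 -1;0 0 0 0 0 0 -1;0 0 0 0 0 0 -1;0 0 0 0 0 0 -1;0 0 0 0 0 0 -1;0 0 0 0 0 0 -1;0 0 0 0 0 0 -1",
)

```text
clock: 23.42
eef_pos: [523.4, 119.7, 449.6]
tcp_rot: [3.14, -0.47, -0.086]
contact_force: [0.2, -0.2, -0.6]
opening: 1.002
```

```bash
python3 - <<'E'
from h import *
a=r.grab_frame("scene")
for k in range(8): b=r.grab_frame("scene")
g=lambda i:np.float32(cv2.cvtColor(i[200:262,338:362],cv2.COLOR_BGR2GRAY))
print((cv2.absdiff(a,b)[100:330,300:420].max(2)>40).sum(),cv2.phaseCorrelate(g(a),g(b)))
print(r.sense()["clock"],r.sense()["contact_force"]); r.sign_off()
E
```

```text
7 ((0.036210101877134804, 0.035855399982235525), 0.9973841722433766)
23.8667 [-0.20190073 -0.79400906 -0.06929008]
the job is handed in; nothing more can be done
```

The screwdriver hangs on the balancer at the top of its travel, gate closed, and I handed the job in at 23.9 s.

**What I did:** I took the hook by its robot-side sleeve and pulled it down about 116 mm. I then pushed it nose first onto the bail, with readings never above about 3 N sideways. The tool was lifted over its cup to the top stop with the grip held throughout. At the stop the measured force went from +3.5 N to -6.4 N, so I pressed lightly against it before letting go.

**Last checks:**
- **Hold:** the pictures after lifting and after release show the bail in the hook, the gate wire closed to the nose and the tool clear of the cup.
- **Stillness:** the tool moved less than 0.1 px in the final 0.4 s of frames.
- **Clearance:** the gripper was well clear, with contact force at about its noise level.

**One thing disagreed:** the red look-alike stood upright in the first picture but was already lying on its side by 1.8 s. The gripper was then more than 200 mm away, so I don't believe the arm touched it. I left it alone as told, and its position was unchanged between the approach and release pictures.

I checked the other bystanders only by eye in the pictures; those I could see looked unmoved. I viewed 12 pictures, two past the budget of 10.

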